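# Clip a dimmer module onto the rail of a sculpture's lighting board

## Robot

A 7-joint arm with a two-finger parallel gripper is mounted at the origin on the work surface. World frame = base frame: x ahead of the robot, y to its left, z up, the work surface at z = 0. Lengths are in m, angles in degrees, forces in N, time in s.
With the tool pointing down it reaches from about 0.4 to 0.9 m from the base axis. Payload 5.6 kg.
Tool frame: the origin (TCP) lies where the fingers leave the gripper's body, on its centre line; the fingertips stand 88 mm ahead of it and the grasp point (between the pads) lies 69 mm ahead of it; z points along the fingers, y is the line along which they close (so a half turn about z gives the same grasp; the last joint's range is limited). The gripper opens to 92 mm and grips with 3 to 60 N. Pads are 20 mm wide; open, the fingers measure 128 mm over their backs; the gripper's body (75 mm by 189 mm) begins 69 mm behind the grasp point.
Start: joints at [-72.536, 26.786, -0.665, 91.828, 0.344, 61.387, -3.226], TCP at [0.222, 0.611, 0.303] pointing down, gripper open.
Joint ranges: [-144.91, 144.91], [-17.63, 115.5], [-89.93, 88.59], [15.96, 139.68], [-74.01, 254.01], [8.47, 105.57], [-167.45, 167.45]. Speed limits (degrees/s): [147.25, 147.25, 180, 180, 180, 180, 180].

## Interface

Orientations are given as [roll, pitch, yaw] about the fixed x, y, z axes, in that order (R = Rz(yaw) Ry(pitch) Rx(roll)).
In Python, from plant import env, eyes, job, trace gives the robot as it stands.
- The arm moves only by the tool move_arm, never from a script. Its argument "increments" is a list of rows, each a list of 2 entries, a list of its own where there are three numbers: the shift along the tool's x, y, z in m, then the turn, a rotation vector about the tool's x, y, z in degrees. In form: [[[dx, dy, dz], [rx, ry, rz]], ...]. A call has 1 to 20 rows; each row is the pose to reach, as a shift and turn from the pose commanded when the call began, along the tool's axes at that moment; what a row does not reach only later rows make up. A row lasts 1/8 s, in which the tool goes at most 62.5 mm and 10.7 degrees, less where a joint would pass 70% of its speed; a pose out of reach is approached as far as the arm can. A call with a gripper value outside its range is refused whole. "jaw" is the closure, from -1 (fully open) to 1 (shut), set as the call begins (left out, the last holds). The fingers move at their own pace and stop on an object; "squeeze" is the grip in N (left out, the last holds). Time passes only in rows, so rows that repeat a pose let the fingers close. It gives the time, the measured TCP pose, the force, the opening and the grip force at its end, in the units of the state.
- env.get_state(): the state, without advancing time (a new reading comes with each control period).
- eyes.snapshot(name): name is "side" or "top" or "wrist"; returns the picture (420x560x3 uint8, red, green, blue); there is no depth.
- eyes.camera_info(name): a dict with "K" (3x3 intrinsics, pixels), "eye" and "orientation" of the camera in the world; the wrist camera has in their place "T_tool_cam" (4x4, takes a point from camera to tool coordinates, whose origin is the TCP and whose axes are the flange's). Camera axes: x right, y down, z forward; pixel columns grow to the right and rows downward; lengths in m; the calibration is good to about 2 mm. A picture is of the moment at which its call begins: read the wrist's pose just before it. camera_info takes no time and is no camera call.
- job.finish_job(): hands the job in; it is judged then, once.
Trained networks look in the newest picture that a camera, given by its name, has taken for a name from the list of things; names that differ only in an ending like _2 or _b are one class to them, and where a whole thing is asked for, a point or a joint stands for the part that bears it (a point fixed in the world has none). Each returns a list of dicts, best first, with "conf" (0 to 1); they miss things now and then, are a little off and sometimes report something else, mostly with a low value. They report only what shows in the picture. A call takes as long as a camera call. They do not tell look-alikes from the thing itself.
- trace(name, camera): "mask" (420x560 bool, what is visible of it) and "centre" ([column, row] in pixels, amid what is visible of it).
The state is a dict: "time_s": time; "q": joint angles; "joint_vel": joint speeds; "joint_torque": joint torques, N m; "eef_pos": TCP position; "eef_rot": TCP orientation; "force": force on the tool from outside, world axes, zero at the start; "torque": the same for the moment, N m; "width": opening from 0.0 (shut) to 1.0 (fully open); "grip_force": force on a finger pad.
Only numpy, scipy, OpenCV 4.12 (cv2) and the standard library are available. Lean on these libraries where they do the work, as an engineer would, in place of code of your own. Each camera call takes 0.05 s, during which the arm holds its last target. There are 200 camera calls.

## Task

Mount the loose grey dimmer module on the control board's rail, in the free stretch between the power supply and the relays, nose up: hook its head lip under the rail's edge nearest the robot with the foot end raised, then tilt it down until the orange foot clip snaps home and it sits flat on the rail. Let go of it, and leave the other things on the bench where they are.

Things in the scene. Friction and masses are not known exactly. Their poses are not given: they have to be found in the camera images.
- dimmer_center (a point): Middle of the loose light grey dimmer module, 90 mm long (x), 54 mm wide (y). Axes: -x head end (black lip), +x foot end (orange clip), z out of the white nose. Along z from here: seat (back face) -30 mm, feet -40, shoulders +10, nose top +40. Starts on its side, -y side up, head roughly to the robot, nose roughly to the robot's left, yaw within 0.5 rad. 0.18 to 0.36 kg.
- nose_mid (a point): Middle of the module's nose, 25 mm along z from dimmer_center; axes as there. The nose is a block 45 mm in x, 54 mm in y and 30 mm in z standing up from the shoulders, its flanks in x free to grip. Stood on its feet on the bench, nose up, the module is stable and this point is 65 mm up; lying on its side it is 27 mm up.
- dimmer: The module at its seat: axes as dimmer_center, origin on the back face (30 mm behind dimmer_center) at the middle of the rail slot. Behind the seat, down to z -10 mm, are the head foot (x -28 to -19.3 mm) and foot blocks (x +19.5 to +45); the slot between takes the 35 mm rail. Mounted, this origin meets point rail_mid's line, all axes parallel to rail_mid's.
- lip_tip (a point): Tip of the module's fixed lip, at x -14, z -5.3 mm from body dimmer; axes as there. The lip, 50 mm wide, points to +x from the slot's head wall (x -19.3); its upper face tapers from z -2.9 at that wall to -5.3 at the tip. With the module tilted about 20 degrees, foot end up (15 to 25 works; at 30 the head foot nears the plate), it slips under the rail's 2.3 mm flange.
- foot_clip (a joint): Slide of the orange foot clip, m: 0 at rest, grows to 0.006 as it is pushed out of the foot end; spring 0.75 N plus 250 N/m. At rest its tooth reaches in to x +14.5 mm, its catch at z -3.5 mm from body dimmer. Its sloping underside cams it open about 3 mm over the rail flange, then it springs back under. It snaps under 15 to 25 N pressed straight down on the nose, less if tilted about the lip.
- rail_mid (a point): Middle of the front face of the board's steel rail. y along the rail, z up, -x edge (nearest the robot) takes the lip, +x edge the clip. Top-hat rail 35 x 15 mm, 300 mm long; front face 15 mm above the plate, 18 mm above the bench. Flanges 2.3 mm thick, edges at x -17.5 and +17.5 mm; walls at x -12.5 and +12.5, so under each flange is a space 5 mm deep, 12.7 mm high.
- board: Control board: steel plate 190 x 320 x 3 mm lying flat on the bench, fixed, carrying the rail; x -75 to +115 mm from here. Axes as rail_mid, origin under rail_mid on the bench. An empty slotted grey wiring duct, 43 mm above the bench, runs along it at x +79 to +109 mm. Yaw within 0.3 rad.
- supply_face (a point): Where the side face of the metal power supply (110 mm in x, 54 mm in y, 97 mm high above the rail) meets the rail's front centre line: the +y end of the free stretch of rail. Axes as rail_mid. Fixed.
- relay_face (a point): Where the side face of the dark relays (90 mm in x, 75 mm high above the rail, terminals beyond them) meets the rail's front centre line: the -y end of the free stretch, which is 109 to 143 mm long. Axes as rail_mid. Fixed.
- form_tall: Tall faceted yellow folded-card form, 150 mm high, 92 mm across; origin under its middle. A bystander: leave it.
- form_short: Short faceted yellow folded-card form, 95 mm high, 94 mm across; origin under its middle. A bystander: leave it.
- staple_gun: Red staple gun lying on its side, about 175 x 90 x 28 mm; origin under it. A bystander: leave it.
- screwdriver: Blue-handled screwdriver, 170 mm long, lying between board and module along x; origin under its middle. A bystander: leave it.
- tape_roll: Roll of tape lying flat, 96 mm across, 24 mm high; origin under its middle. A bystander: leave it.
- pen_pot: Blue pot of brushes, 72 mm across, pot 95 mm high, brushes to 180 mm; origin under its middle. A bystander: leave it.
- spare_relay: Spare small dark relay with a clear blue-grey cap, lying flat, 74 x 73 x 22 mm; origin under it. A bystander: leave it.
- glue: White glue bottle with an orange cap, 52 mm across, 130 mm high; origin under its middle. A bystander: leave it.
Mind the look-alikes: they are no part of the job. Leave any pink look-alike of the dimmer alone.

How it is judged:
By the outcome, as a careful person would: the job done as asked, in the order asked, and still so for the second after the job is handed in, with the robot touching nothing.
It also fails if it takes over 61 s, if anything falls off the work surface, if the arm or the gripper's body presses on something with over 40 N, if the wrist force passes 120 N, or if a joint passes its speed limit or range.

## Working session

There is one attempt and no reset: what is moved stays moved. The work goes in short steps, Python scripts to look and compute and a tool call to move; the robot and the scene stay as the last step left them, time stands still between calls to the robot, and variables do not carry over. Pictures are saved under pics/ and viewed, at most 11 in all, crops included, and the job is handed in when it is done.

Besides the shell and the picture viewer there is one more tool, called as a command line: name --argument value ..., lists and objects as JSON in quotes. move_arm: Moves the arm, as the interface text tells. Its arguments: {"type":"object","properties":{"increments":{"type":"array","items":{"type":"array"}},"jaw":{"type":"number"},"squeeze":{"type":"number"}},"required":["increments"]}

```bash
mkdir -p pics; ls; cat > h.py <<'E'
import numpy as np, cv2
from scipy.spatial.transform import Rotation as R
from plant import env, eyes, job, trace
def cam(n):
    i=eyes.camera_info(n); return i
E
python3 - <<'E'
from h import *
print(env.get_state()['time_s'])
for n in ['top','side']:
    print(n,cam(n)); cv2.imwrite(f'pics/{n}0.png',cv2.resize(eyes.snapshot(n)[:,:,::-1],(800,600),interpolation=cv2.INTER_CUBIC))
    for k in ['dimmer_center','board','screwdriver','foot_clip']:
        for r in trace(k,n): print(k,round(r['conf'],2),r['centre'],r['mask'].sum())
print(cam('wrist'))
E
```

```text
pics
0.0
top {'K': array([[472.38127338,   0.        , 277.22616006],
       [  0.        , 472.38127338, 208.29518421],
       [  0.        ,   0.        ,   1.        ]]), 'eye': array([0.5041383 , 0.0194238 , 1.33267264]), 'orientation': array([-1.78156842e+02,  1.44019620e-01, -9.11323824e+01])}
dimmer_center 0.95 [171.0, 213.7] 861
dimmer_center 0.74 [141.2, 171.1] 893
dimmer_center 0.6 [207.1, 284.9] 841
board 0.91 [362.2, 187.4] 5822
screwdriver 0.91 [253.3, 245.1] 342
screwdriver 0.3 [219.4, 150.0] 529
side {'K': array([[534.23148042,   0.        , 280.36269144],
       [  0.        , 534.23148042, 214.36980038],
       [  0.        ,   0.        ,   1.        ]]), 'eye': array([0.08403568, 1.31967766, 1.34678499]), 'orientation': array([-133.69494329,    0.74062369, -161.26343769])}
dimmer_center 0.97 [250.5, 275.5] 709
dimmer_center 0.68 [209.8, 285.4] 708
board 0.77 [275.5, 179.4] 1402
screwdriver 0.75 [301.1, 241.6] 143
foot_clip 0.17 [252.1, 275.4] 751
{'K': array([[358.2633997 ,   0.        , 279.39499132],
       [  0.        , 358.2633997 , 207.49761859],
       [  0.        ,   0.        ,   1.        ]]), 'T_tool_cam': array([[-2.72902538e-04, -9.65202587e-01, -2.61503139e-01,
         7.30421171e-02],
       [ 9.99999962e-01, -2.71531670e-04, -4.13741001e-05,
        -8.02649104e-04],
       [-3.10719955e-05, -2.61503140e-01,  9.65202625e-01,
        -8.21696708e-02],
       [ 0.00000000e+00,  0.00000000e+00,  0.00000000e+00,
         1.00000000e+00]])}
```

View pics/top0.png

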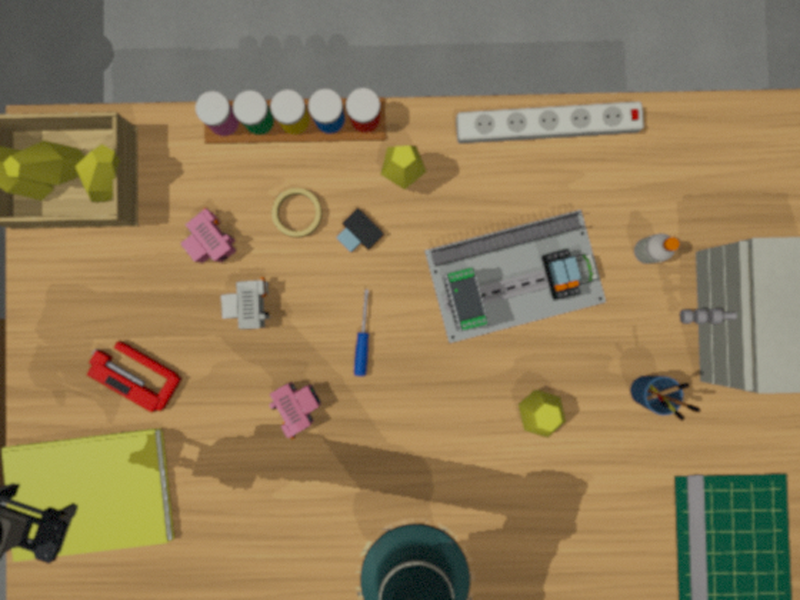

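View pics/side0.png

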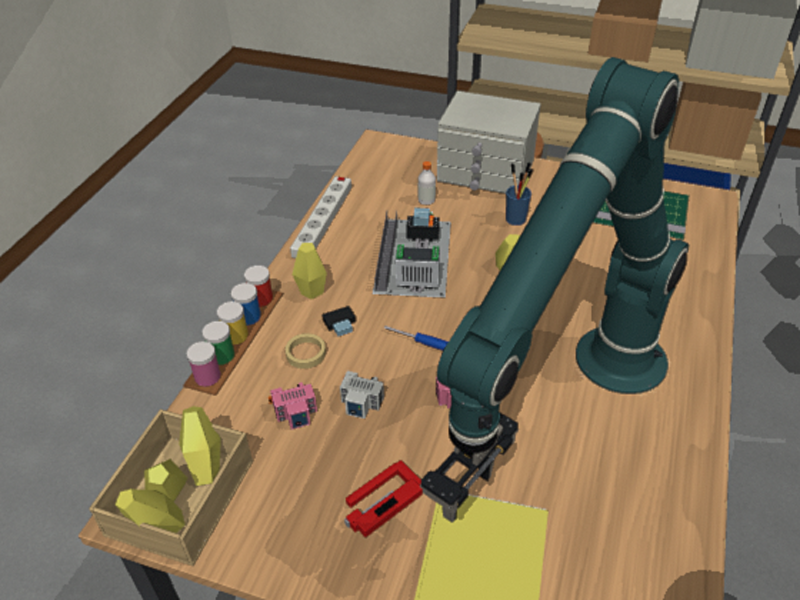

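The top view shows the grey dimmer at about (245,305), nose left and orange clip at (264,280). The board is at (515,275), with free rail from (485,295) to (545,282). Pink look-alikes are at (208,237) and (295,410). In the side view the dimmer is at (360,395).

```bash
cat >> h.py <<'E'
def pose(n,st=None):
    i=eyes.camera_info(n)
    if n!='wrist': return i['K'],R.from_euler('xyz',i['orientation'],degrees=True).as_matrix(),np.array(i['eye'])
    st=st or env.get_state(); T=i['T_tool_cam']; Rt=R.from_euler('xyz',st['eef_rot'],degrees=True).as_matrix()
    return i['K'],Rt@T[:3,:3],Rt@T[:3,3]+st['eef_pos']
def back(p,uv,z):
    K,Rc,e=p; uv=np.atleast_2d(uv).astype(float)
    d=(np.c_[uv,np.ones(len(uv))]@np.linalg.inv(K).T)@Rc.T
    return e+d*((z-e[2])/d[:,2])[:,None]
def proj(p,X):
    K,Rc,e=p; c=(np.atleast_2d(X)-e)@Rc@K.T; return c[:,:2]/c[:,2:]
E
python3 - <<'E'
from h import *
s=env.get_state(); print(s['eef_pos'],s['eef_rot'],s['time_s'])
p=pose('top'); img=eyes.snapshot('top')
f=lambda u,v:(u*.7-.15,v*.7-.15)
for n,u,v,z in [('dim',245,305,.054),('clip',264,280,.03),('pink',208,237,.05),('pink2',295,410,.05),('scr',362,330,.02),('railL',485,295,.018),('railR',545,282,.018),('tall',403,163,.15),('short',542,412,.095)]:
    print(n,back(p,f(u,v),z).round(3))
m=trace('dimmer_center','top')
for r in m:
    c=r['mask']; col=img[c].mean(0); print(r['centre'],col, cv2.minAreaRect(np.argwhere(c)[:,::-1].astype(np.float32)))
E
```

```text
[0.22157856 0.61104009 0.30264722] [-1.79995392e+02  1.47806628e-03  1.60064769e+02] 0.5
dim [[0.537 0.309 0.054]]
clip [[0.586 0.277 0.03 ]]
pink [[0.669 0.379 0.05 ]]
pink2 [[0.337 0.218 0.05 ]]
scr [[0.485 0.09  0.02 ]]
railL [[ 0.548 -0.151  0.018]]
railR [[ 0.572 -0.269  0.018]]
tall [[0.78  0.005 0.15 ]]
short [[ 0.33  -0.24   0.095]]
[141.9, 170.2] [158.08360836 102.67876788 116.14741474] ((143.89016723632812, 168.2138671875), (36.44950866699219, 32.256202697753906), 53.74616622924805)
[171.8, 212.1] [146.47107438 144.74025974 135.21959858] ((172.0379638671875, 212.95518493652344), (33.79951858520508, 33.79951477050781), 85.2363510131836)
[205.8, 285.8] [156.1953125   99.47544643 111.3984375 ] ((207.905029296875, 284.55340576171875), (36.27933120727539, 33.392234802246094), 60.64224624633789)
```

```bash
cat >> h.py <<'E'
def inc(pos,rot,cur=None):
    """increment from current measured pose (or cur=(pos,R)) to target"""
    if cur is None:
        s=env.get_state(); cur=(np.array(s['eef_pos']),R.from_euler('xyz',s['eef_rot'],degrees=True))
    d=cur[1].inv().apply(np.array(pos)-cur[0]); w=(cur[1].inv()*rot).as_rotvec(degrees=True)
    return d.round(4).tolist(),w.round(2).tolist()
def rot(r,p,y): return R.from_euler('xyz',[r,p,y],degrees=True)
E
python3 - <<'E'
from h import *
print(inc([.535,.29,.30],rot(180,0,92)))
E
```

```text
([-0.4041, -0.195, 0.0027], [0.01, -0.0, 68.07])
```

move_arm --increments '[[[-0.404,-0.195,0.0],[0,0,68]],[[-0.404,-0.195,0.0],[0,0,68]],[[-0.404,-0.195,0.0],[0,0,68]],[[-0.404,-0.195,0.0],[0,0,68]],[[-0.404,-0.195,0.0],[0,0,68]],[[-0.404,-0.195,0.0],[0,0,68]],[[-0.404,-0.195,0.0],[0,0,68]],[[-0.404,-0.195,0.0],[0,0,68]],[[-0.404,-0.195,0.0],[0,0,68]],[[-0.404,-0.195,0.0],[0,0,68]]]' --jaw -1

```text
time_s: 1.85
eef_pos: [0.5335, 0.292, 0.3025]
eef_rot: [-179.9, -0.1, 92.3]
force: [0.2, 0.0, 0.9]
width: 0.997
grip_force: 0.0
```

```bash
python3 - <<'E'
from h import *
s=env.get_state(); print(s['eef_pos'],s['eef_rot'],s['q'],s['force'],s['time_s'])
im=eyes.snapshot('wrist'); cv2.imwrite('w1raw.png',im[:,:,::-1]); np.save('w1.npy',im)
print(pose('wrist',s))
cv2.imwrite('pics/w1.png',im[:,:,::-1])
for r in trace('dimmer_center','wrist'): print(r['conf'],r['centre'],r['mask'].sum(),im[r['mask']].mean(0),cv2.boundingRect(r['mask'].astype(np.uint8)))
E
```

```text
[0.53354967 0.29203156 0.30252588] [-1.79945305e+02 -5.02267150e-02  9.22603549e+01] [-47.5034228   23.19048768  20.48676153  99.10540291  -9.29574637
  59.38861138 -21.5206631 ] [0.16625491 0.01527564 0.92960256] 1.85
(array([[358.2633997 ,   0.        , 279.39499132],
       [  0.        , 358.2633997 , 207.49761859],
       [  0.        ,   0.        ,   1.        ]]), array([[ 0.99923184,  0.03813686,  0.0090172 ],
       [ 0.03916867, -0.9646329 , -0.26067063],
       [-0.00124287,  0.26082358, -0.96538568]]), array([0.53100062, 0.3645768 , 0.38475999]))
0.68 [286.2, 168.5] 6569 [162.55564013 161.36794033 156.72842137] (238, 118, 101, 89)
0.65 [97.3, 244.6] 7342 [154.33478616  97.56224462 113.72500681] (26, 195, 123, 99)
0.62 [428.9, 89.1] 8775 [160.01002849 102.93378917 120.60547009] (371, 33, 130, 112)
```

View pics/w1.png

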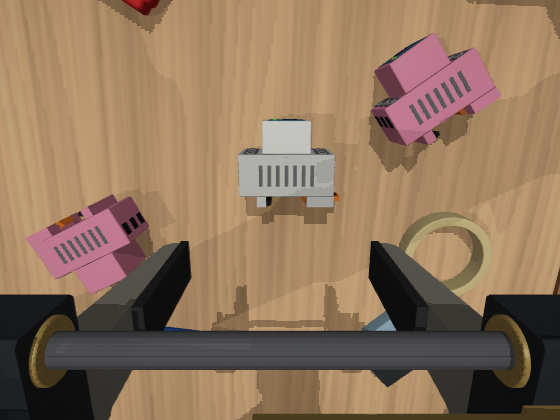

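The wrist view shows the grey dimmer at (287,165). Its body spans (239–334, 156–196), the nose is at (287,137) pointing +y, and the orange clip is at (335,198). It is almost square to the tool. The pink ones are well to the side. I'll fit the silhouette for the pose.

```bash
cat >> h.py <<'E'
from scipy.optimize import minimize
from itertools import product
BOX=[((-.045,.045),(-.03,.01)),((-.0225,.0225),(.01,.04)),((-.028,-.0193),(-.04,-.03)),((.0195,.045),(-.04,-.03))]
def sil(p,x,y,yaw,S=8):
    m=np.zeros((420,560),np.uint8)
    c,s=np.cos(yaw),np.sin(yaw)
    for (xs,zs) in BOX:
        P=[[x+c*a-s*b,y+s*a+c*b,h] for a,b,h in product(xs,zs,(0,.054))]
        h=cv2.convexHull((proj(p,P)*16).astype(np.int32)); cv2.fillConvexPoly(m,h,1,shift=4)
    return m>0
E
python3 - <<'E'
from h import *
s=env.get_state(); p=pose('wrist',s); im=eyes.snapshot('wrist')
m=[r for r in trace('dimmer_center','wrist') if np.ptp(im[r['mask']].mean(0))<20][0]['mask']
def cost(v):
    q=sil(p,*v); return 1-(q&m).sum()/(q|m).sum()
best=min((minimize(cost,[.535,.295,y0],method='Nelder-Mead',options=dict(initial_simplex=[[.535,.295,y0],[.545,.295,y0],[.535,.305,y0],[.535,.295,y0+.1]],xatol=1e-5,fatol=1e-5)) for y0 in(-.1,0,.1)),key=lambda r:r.fun)
print(best.x,best.fun,np.degrees(best.x[2]))
q=sil(p,*best.x); o=im.copy(); o[cv2.Canny(q.astype(np.uint8)*255,50,100)>0]=[255,0,0]
cv2.imwrite('pics/w1fit.png',cv2.resize(o[90:240,200:370,::-1],None,fx=4,fy=4))
E
```

```text
[0.53915487 0.31634892 0.04036536] 0.039970059880239495 2.312764687604713
```

View pics/w1fit.png

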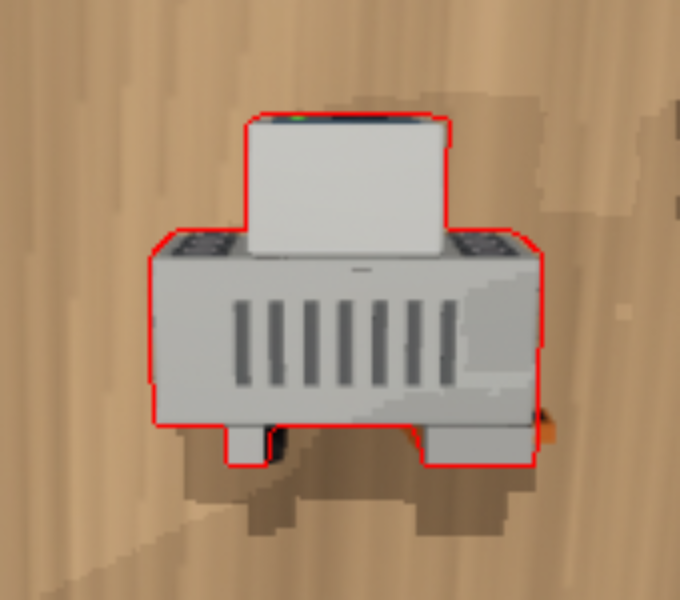

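```bash
cat >> h.py <<'E'
def tool(lean,yaw,tilt=0): # lean about module x, tilt: foot(+x) up by tilt about module y; applied tilt first on module
    return R.from_euler('z',yaw,degrees=True)*R.from_euler('x',lean,degrees=True)*R.from_euler('y',-tilt,degrees=True)*rot(180,0,90)
def tcp(g,r): return np.array(g)-r.apply([0,0,.069])
E
python3 - <<'E'
from h import *
y=2.3; Rm=R.from_euler('z',y,degrees=True)
g=np.array([.5392,.3163,.027])+Rm.apply([0,.031,.010])
r=tool(-30,y); t=tcp(g,r); pre=t-r.apply([0,0,.10])
print('pre',pre,inc(pre,r)); print('grasp',t)
E
```

```text
pre [0.53456478 0.43170695 0.18335829] ([0.1402, 0.006, 0.1194], [-0.04, -30.03, -0.08])
grasp [0.53657137 0.38174723 0.09675575]
```

move_arm --increments '[[[0.14,0.006,0.06],[0,-15,0]],[[0.14,0.006,0.119],[0,-30,0]],[[0.14,0.006,0.119],[0,-30,0]],[[0.14,0.006,0.119],[0,-30,0]],[[0.14,0.006,0.119],[0,-30,0]],[[0.14,0.006,0.119],[0,-30,0]]]'

```text
time_s: 2.8
eef_pos: [0.5381, 0.4289, 0.1887]
eef_rot: [179.6, 29.7, 91.7]
force: [1.0, -1.4, 1.4]
width: 0.996
grip_force: 0.0
```

```bash
python3 - <<'E'
from h import *
s=env.get_state(); print(s['eef_pos'],s['eef_rot'],s['time_s'],s['q'])
y=2.3; Rm=R.from_euler('z',y,degrees=True)
g=np.array([.5392,.3163,.027])+Rm.apply([0,.031,.010])
r=tool(-30,y); t=tcp(g,r)
print(inc(t,r))
E
```

```text
[0.53811087 0.42890594 0.188746  ] [179.64308191  29.70204278  91.71104273] 2.8 [-62.85325455  47.8464973   24.24735522  79.78073454   4.59026901
  75.10504568 -43.02317513]
([0.0047, -0.0036, 0.1032], [0.06, -0.3, -0.51])
```

move_arm --increments '[[[0,0,0.03],[0,0,0]],[[0,0,0.06],[0,0,0]],[[0,0,0.08],[0,0,0]],[[0,0,0.1],[0,0,0]],[[0,0,0.1],[0,0,0]],[[0,0,0.1],[0,0,0]],[[0,0,0.1],[0,0,0]]]'

```text
time_s: 3.68
eef_pos: [0.5379, 0.3811, 0.0978]
eef_rot: [179.9, 29.9, 92.1]
force: [-0.5, -0.6, -0.1]
width: 0.996
grip_force: 0.0
```

```bash
python3 - <<'E'
from h import *
s=env.get_state(); print(s['eef_pos'],s['eef_rot'],s['time_s'],s['force'])
im=eyes.snapshot('wrist'); cv2.imwrite('pics/w2.png',im[:,:,::-1])
E
```

```text
[0.5378876  0.38105868 0.09776057] [179.9336171   29.93552408  92.08121577] 3.675 [-0.45739257 -0.63344914 -0.10839245]
```

View pics/w2.png

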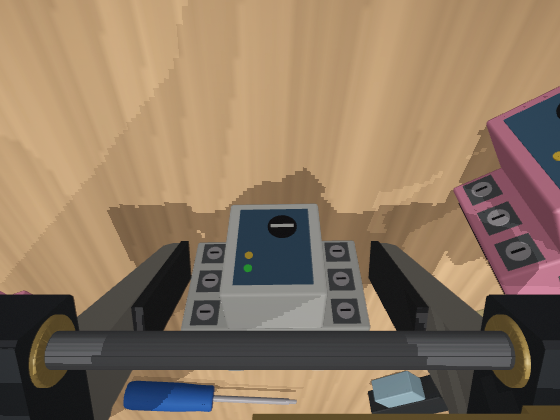

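The wrist view shows the fingers straddling the nose at (275,250), well centred and clear of the pink one on the right. I'll close and lift.

move_arm --increments '[[[0,0,0],[0,0,0]],[[0,0,0],[0,0,0]],[[0,0,0],[0,0,0]],[[0,0,0],[0,0,0]],[[0,0,0],[0,0,0]],[[0,0,0],[0,0,0]],[[0,0,0],[0,0,0]],[[0,0,0],[0,0,0]]]' --jaw 1 --squeeze 40

```text
time_s: 4.72
eef_pos: [0.5373, 0.3803, 0.097]
eef_rot: [-180.0, 30.0, 92.1]
force: [-2.0, 0.8, 1.2]
width: 0.486
grip_force: 40.0
```

```bash
python3 - <<'E'
from h import *
s=env.get_state(); print(s['eef_pos'],s['eef_rot'],s['time_s'],s['width'],s['grip_force'],s['q'])
cur=(np.array([.5366,.3817,.0968]),tool(-30,2.3))
up=cur[0]+[0,0,.16]; print('lift',inc(up,cur[1],cur))
# stand target: module center at (0.46,0.17), lean 60, yaw 2.3 ; grasp offset in module: z +.031, y -.010
y=2.3;r=tool(60,y); C=np.array([.50,.19,.040]);g=C+R.from_euler('z',y,degrees=True).apply([0,-.010,.031]); t=tcp(g,r)
print('stand tcp',t,'hi',t+[0,0,.12]); print(inc(t+[0,0,.15],r,(up,cur[1])))
E
```

```text
[0.53727062 0.38030558 0.09704295] [-179.9564005    30.00137683   92.07924724] 4.725 0.4861748045122312 39.998488426208496 [-60.84652133  51.83271507  23.53662367  86.61736199   4.50522683
  64.35637626 -43.07620963]
lift ([-0.08, 0.0, -0.1386], [0.0, 0.0, 0.0])
stand tcp [0.50279942 0.12030044 0.1055    ] hi [0.50279942 0.12030044 0.2255    ]
([-0.2244, -0.0443, 0.131], [0.0, 90.0, 0.0])
```

move_arm --increments '[[[-0.015,0,-0.026],[0,0,0]],[[-0.04,0,-0.069],[0,0,0]],[[-0.06,0,-0.104],[0,0,0]],[[-0.08,0,-0.139],[0,0,0]],[[-0.08,0,-0.139],[0,0,0]],[[-0.08,0,-0.139],[0,0,0]]]'

```text
time_s: 5.48
eef_pos: [0.537, 0.3801, 0.2556]
eef_rot: [-179.9, 30.0, 92.1]
force: [0.4, -0.7, -2.3]
width: 0.492
grip_force: 40.0
```

move_arm --increments '[[[-0.022,-0.004,0.013],[0,9,0]],[[-0.045,-0.009,0.026],[0,18,0]],[[-0.067,-0.013,0.039],[0,27,0]],[[-0.09,-0.018,0.052],[0,36,0]],[[-0.112,-0.022,0.066],[0,45,0]],[[-0.135,-0.027,0.079],[0,54,0]],[[-0.157,-0.031,0.092],[0,63,0]],[[-0.18,-0.035,0.105],[0,72,0]],[[-0.202,-0.04,0.118],[0,81,0]],[[-0.224,-0.044,0.131],[0,90,0]],[[-0.224,-0.044,0.131],[0,90,0]],[[-0.224,-0.044,0.131],[0,90,0]],[[-0.224,-0.044,0.131],[0,90,0]],[[-0.224,-0.044,0.131],[0,90,0]]]'

```text
time_s: 7.22
eef_pos: [0.5028, 0.1208, 0.2564]
eef_rot: [179.9, -60.0, 92.3]
force: [0.2, 0.8, -2.6]
width: 0.488
grip_force: 40.0
```

```bash
python3 - <<'E'
from h import *
s=env.get_state(); print(s['eef_pos'],s['eef_rot'],s['time_s'],s['width'],s['grip_force'],s['q'],s['force'])
y=2.3;r=tool(60,y); C=np.array([.50,.19,.040]);g=C+R.from_euler('z',y,degrees=True).apply([0,-.010,.031]); t=tcp(g,r)
print(inc(t+[0,0,.15],r)); print('down',inc(t,r,(t+[0,0,.15],r)))
im=eyes.snapshot('side'); cv2.imwrite('pics/s2.png',cv2.resize(im[150:360,120:400,::-1],None,fx=2.8,fy=2.8))
E
```

```text
[0.50278814 0.1207798  0.25637265] [179.90165623 -59.96918521  92.29896855] 7.225 0.4879345246904202 39.996585845947266 [  4.74830492  28.23003248   1.70948095 116.82505044 -66.02555759
  70.88705516  53.32981118] [ 0.23833553  0.78213396 -2.61767431]
([-0.001, -0.0, 0.0], [0.1, 0.03, -0.0])
down ([-0.1299, 0.0, 0.075], [0.0, 0.0, 0.0])
```

View pics/s2.png

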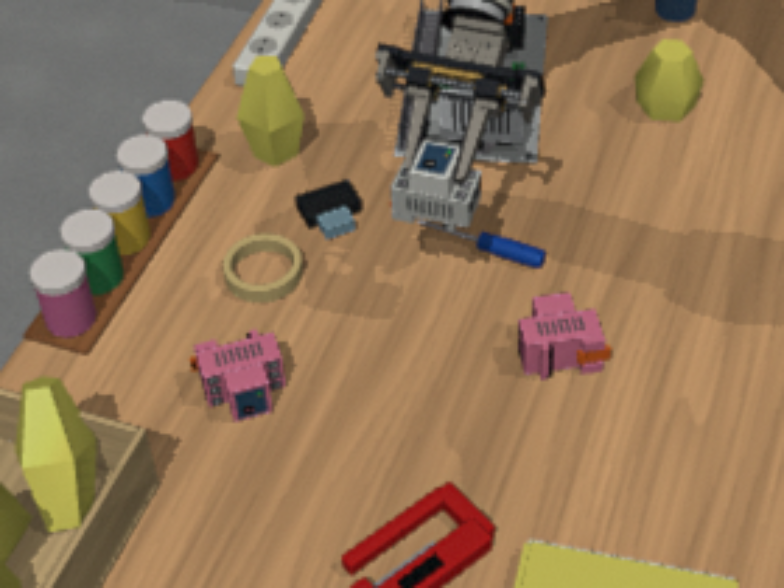

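The side view shows the module held nose up and level at (435,190), over free bench. I'll lower it.

move_arm --increments '[[[-0.03,0,0.017],[0,0,0]],[[-0.06,0,0.035],[0,0,0]],[[-0.09,0,0.052],[0,0,0]],[[-0.11,0,0.064],[0,0,0]],[[-0.12,0,0.069],[0,0,0]],[[-0.124,0,0.072],[0,0,0]],[[-0.126,0,0.073],[0,0,0]],[[-0.127,0,0.0735],[0,0,0]],[[-0.127,0,0.0735],[0,0,0]]]'

```text
time_s: 8.4
eef_pos: [0.5033, 0.1196, 0.1098]
eef_rot: [179.9, -60.0, 92.2]
force: [-0.2, 0.2, -3.1]
width: 0.49
grip_force: 40.0
```

move_arm --increments '[[[-0.0009,0,0.0005],[0,0,0]],[[-0.0017,0,0.001],[0,0,0]],[[-0.0026,0,0.0015],[0,0,0]],[[-0.0026,0,0.0015],[0,0,0]],[[-0.0026,0,0.0015],[0,0,0]]]'

```text
time_s: 9.02
eef_pos: [0.503, 0.1196, 0.1062]
eef_rot: [-180.0, -60.0, 92.1]
force: [1.1, -0.2, -3.7]
width: 0.483
grip_force: 40.0
```

Not touching yet; I'll go a little further.

move_arm --increments '[[[-0.0009,0,0.0005],[0,0,0]],[[-0.0017,0,0.001],[0,0,0]],[[-0.0017,0,0.001],[0,0,0]],[[-0.0017,0,0.001],[0,0,0]]]'

```text
time_s: 9.52
eef_pos: [0.503, 0.1196, 0.1043]
eef_rot: [-180.0, -60.0, 92.1]
force: [0.0, 0.7, -2.8]
width: 0.487
grip_force: 40.0
```

move_arm --increments '[[[-0.0009,0,0.0005],[0,0,0]],[[-0.0017,0,0.001],[0,0,0]],[[-0.0026,0,0.0015],[0,0,0]],[[-0.0026,0,0.0015],[0,0,0]],[[-0.0026,0,0.0015],[0,0,0]]]'

```text
time_s: 10.15
eef_pos: [0.503, 0.1195, 0.1036]
eef_rot: [179.9, -60.3, 92.2]
force: [-5.9, -7.9, 13.5]
width: 0.488
grip_force: 40.0
```

move_arm --increments '[[[0.0012,0,-0.0007],[0,0,0]],[[0.0012,0,-0.0007],[0,0,0]]]'

```text
time_s: 10.4
eef_pos: [0.503, 0.1196, 0.1038]
eef_rot: [179.9, -60.1, 92.2]
force: [-3.0, -4.3, 7.3]
width: 0.486
grip_force: 40.0
```

move_arm --increments '[[[0,0,0],[0,0,0]],[[0,0,0],[0,0,0]],[[0,0,0],[0,0,0]],[[0,0,0],[0,0,0]],[[0,0,0],[0,0,0]],[[0,0,-0.03],[0,0,0]],[[0,0,-0.07],[0,0,0]],[[0,0,-0.11],[0,0,0]],[[0,0,-0.11],[0,0,0]]]' --jaw -1

```text
time_s: 11.52
eef_pos: [0.5077, 0.0213, 0.1585]
eef_rot: [179.7, -59.8, 92.1]
force: [-0.4, -0.3, 0.3]
width: 0.999
grip_force: 0.0
```

```bash
python3 - <<'E'
from h import *
s=env.get_state(); print(s['eef_pos'],s['eef_rot'],s['time_s'],s['width'])
# view pose: vertical tool, TCP above board rail mid ~(.56,-.21), yaw 12
r=tool(0,12); print('board view',inc([.56,-.21,.36],r))
r=tool(0,2.3); print('mod view',inc([.50,.19,.32],r))
E
```

```text
[0.50765777 0.02134942 0.15846338] [179.67605253 -59.82219796  92.07474505] 11.525 0.9986674575086978
board view ([0.0571, 0.0456, -0.3026], [5.47, -59.64, -9.17])
mod view ([0.2245, -0.0019, 0.0647], [0.41, -59.82, -0.37])
```

```bash
python3 - <<'E'
from h import *
cur=(np.array([.5077,.0213,.1585]),tool(60,2.3)); r=tool(0,12); t=np.array([.56,-.27,.37])
print('board view',inc(t,r,cur))
print('then mod',inc([.50,.17,.32],tool(0,2.3),(t,r)))
E
```

```text
board view ([0.0366, 0.0406, -0.3596], [5.08, -59.85, -8.8])
then mod ([0.4429, 0.0328, 0.05], [-0.0, -0.0, 9.7])
```

move_arm --increments '[[[0.05,0,-0.03],[0,0,0]],[[0.1,0,-0.06],[0,0,0]],[[0.085,0.01,-0.13],[1,-12,-1.7]],[[0.07,0.02,-0.2],[2,-24,-3.5]],[[0.06,0.03,-0.27],[3,-36,-5.2]],[[0.05,0.04,-0.32],[4,-48,-7]],[[0.037,0.041,-0.36],[5,-60,-8.8]],[[0.037,0.041,-0.36],[5,-60,-8.8]],[[0.037,0.041,-0.36],[5,-60,-8.8]],[[0.037,0.041,-0.36],[5,-60,-8.8]],[[0.037,0.041,-0.36],[5,-60,-8.8]],[[0.037,0.041,-0.36],[5,-60,-8.8]]]'

```text
time_s: 13.02
eef_pos: [0.5579, -0.2675, 0.3694]
eef_rot: [180.0, 0.1, 101.7]
force: [0.1, 0.2, 0.3]
width: 1.002
grip_force: 0.0
```

```bash
python3 - <<'E'
from h import *
s=env.get_state(); print(s['eef_pos'],s['eef_rot'],s['time_s'],s['joint_vel'].round(1),s['q'])
im=eyes.snapshot('wrist'); cv2.imwrite('w3raw.png',im[:,:,::-1])
import pickle; pickle.dump((im,pose('wrist',s)),open('w3.pkl','wb'))
cv2.imwrite('pics/w3.png',cv2.resize(im[:,:,::-1],(800,600),interpolation=cv2.INTER_CUBIC))
E
```

```text
[ 0.55787014 -0.26747064  0.36936992] [1.79972635e+02 1.06639895e-01 1.01689353e+02] 13.025 [-0.1 -0.3  0.  -0.   0.2 -0.2 -0.1] [ 6.09611472 20.74879138 21.5464634  93.48305115 -8.03944125 67.22079234
 41.17038685]
```

View pics/w3.png

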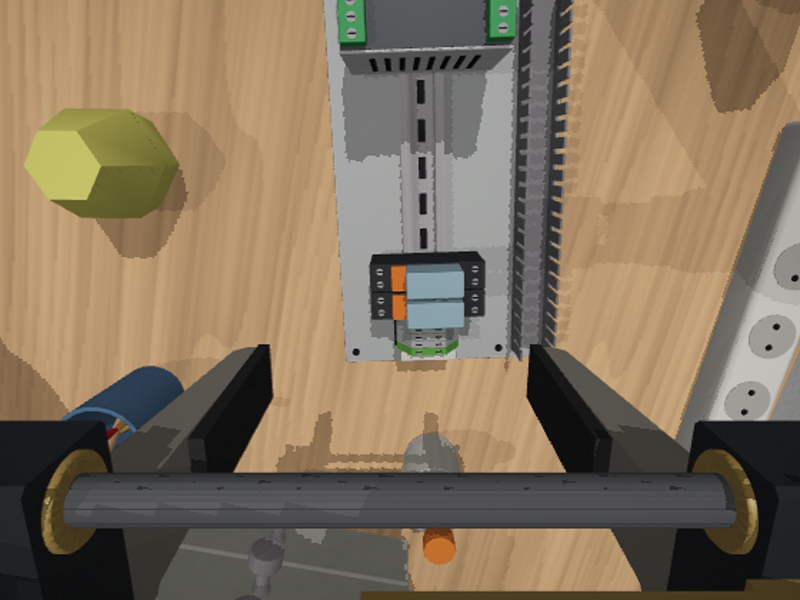

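The wrist view shows the free rail running from the supply face (420,72) to the relays (423,255), with slots on the centre line and the duct to the right at (540,200). I'll enlarge this stretch for the edges.

```bash
python3 - <<'E'
from h import *
import pickle
im,p=pickle.load(open('w3.pkl','rb'))
g=cv2.cvtColor(im,cv2.COLOR_RGB2GRAY)
for r in (60,90,120,130,140,150,160): print(r,g[r,264:326].tolist())
c=im[25:195,225:365,::-1]
cv2.imwrite('pics/w3z.png',cv2.resize(c,None,fx=3.5,fy=3.5,interpolation=cv2.INTER_CUBIC))
E
```

```text
60 [119, 119, 119, 119, 119, 119, 119, 119, 119, 119, 119, 119, 119, 119, 119, 119, 118, 117, 118, 118, 113, 111, 100, 98, 98, 99, 102, 98, 22, 22, 23, 23, 39, 99, 116, 117, 116, 115, 111, 97, 113, 113, 117, 116, 117, 117, 109, 102, 102, 102, 102, 102, 103, 117, 118, 118, 118, 118, 117, 118, 118, 117]
90 [119, 120, 120, 120, 120, 120, 120, 120, 120, 120, 120, 120, 120, 120, 120, 119, 117, 114, 114, 115, 114, 110, 107, 98, 96, 95, 98, 97, 58, 22, 22, 21, 25, 59, 114, 115, 115, 115, 111, 99, 93, 110, 113, 114, 114, 115, 110, 102, 103, 102, 102, 102, 104, 118, 118, 118, 118, 118, 118, 118, 118, 118]
120 [167, 167, 167, 167, 167, 166, 166, 166, 166, 166, 166, 166, 166, 166, 166, 163, 123, 147, 152, 152, 155, 152, 150, 146, 140, 137, 138, 141, 137, 58, 30, 29, 28, 43, 105, 153, 157, 155, 151, 109, 94, 150, 152, 153, 151, 153, 154, 152, 153, 153, 153, 153, 153, 154, 166, 166, 166, 165, 165, 165, 165, 165]
130 [166, 166, 166, 166, 166, 166, 166, 166, 166, 166, 166, 166, 166, 166, 166, 162, 122, 140, 153, 150, 154, 154, 150, 148, 141, 138, 137, 139, 142, 155, 153, 151, 154, 154, 153, 153, 15
[... 359 characters left out ...]
, 152, 152, 152, 152, 151, 152, 153, 165, 165, 165, 165, 165, 165, 165, 165]
150 [164, 165, 165, 164, 165, 165, 165, 165, 164, 165, 165, 165, 165, 165, 165, 165, 161, 122, 146, 151, 152, 156, 153, 150, 144, 140, 138, 139, 142, 152, 126, 124, 125, 131, 155, 154, 155, 155, 156, 148, 96, 136, 151, 153, 150, 152, 155, 153, 151, 151, 152, 152, 152, 153, 164, 165, 164, 165, 165, 164, 164, 164]
160 [164, 164, 165, 165, 164, 164, 165, 165, 164, 165, 164, 164, 164, 164, 165, 164, 161, 122, 139, 151, 150, 154, 154, 150, 146, 141, 138, 138, 140, 134, 25, 25, 26, 25, 63, 153, 155, 155, 152, 111, 102, 119, 151, 152, 149, 151, 155, 153, 151, 151, 151, 151, 152, 164, 165, 164, 164, 165, 165, 164, 164, 163]
```

View pics/w3z.png

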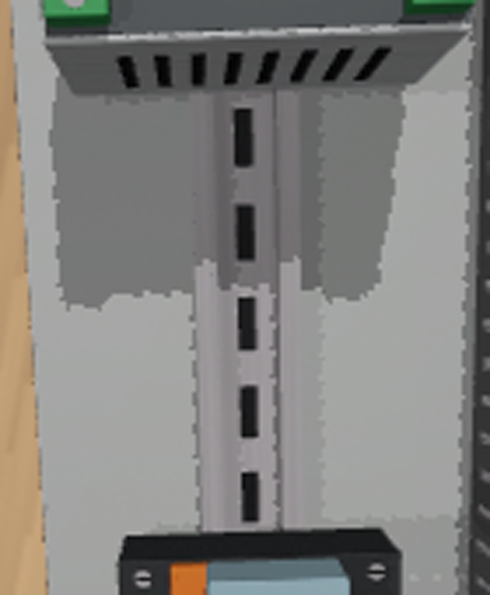

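The crop shows the rail from col ~195 to 300 (zoomed), the supply base at row ~92 and the relay base at row ~532.

```bash
python3 - <<'E'
from h import *
import pickle
im,p=pickle.load(open('w3.pkl','rb'))
L=back(p,[[279.4,120],[279.5,130],[279.6,140],[280.5,150],[280.6,160]],.018)
Rr=back(p,[[310.2,60],[310.2,90],[310.3,120],[310.5,140],[310.7,160]],.018)
sl=back(p,[[294.2,60],[294.5,74+17/7],[295.7,117.5],[295.6,142.5],[296,167]],.0045)
for n,a in(('L',L),('R',Rr),('slots',sl)):
    k=np.polyfit(a[:,1],a[:,0],1); print(n,'yaw',np.degrees(np.arctan(-k[0])),'x at y=-.21',np.polyval(k,-.21),a[:,:2].round(4).tolist())
# plate left edge z .003 full length: detect
g=cv2.cvtColor(im,cv2.COLOR_RGB2HSV)[...,1]
rows=np.arange(20,240,5); pts=[]
for r in rows:
    seg=g[r,220:262].astype(int); 
    j=np.argmin(np.diff(cv2.GaussianBlur(seg.astype(np.float32)[None],(3,1),0)[0])); pts.append([220+j+.5+.0,r])
a=back(p,pts,.003); k=np.polyfit(a[:,1],a[:,0],1); res=a[:,0]-np.polyval(k,a[:,1]); ok=abs(res)<.003
k=np.polyfit(a[ok,1],a[ok,0],1); print('plate yaw',np.degrees(np.arctan(-k[0])),ok.sum(),res.std(),'x at -.21',np.polyval(k,-.21))
print('supply',back(p,[295,51.3],.018),'relay',back(p,[295,177],.018))
E
```

```text
L yaw 13.67529887636661 x at y=-.21 0.5460062967072121 [[0.5456, -0.2076], [0.5481, -0.2189], [0.5506, -0.2303], [0.554, -0.2417], [0.5566, -0.2534]]
R yaw 13.27825033525105 x at y=-.21 0.5836279805864962 [[0.5663, -0.1362], [0.5736, -0.1676], [0.5812, -0.2003], [0.5866, -0.2228], [0.5922, -0.246]]
slots yaw 13.342177426343534 x at y=-.21 0.5660101233295414 [[0.5488, -0.1381], [0.553, -0.1557], [0.5644, -0.2011], [0.5707, -0.2303], [0.5777, -0.2599]]
plate yaw 13.413857114593473 22 0.006784464595477191 x at -.21 0.4889841520098474
supply [[ 0.54760902 -0.13083474  0.018     ]] relay [[ 0.57808673 -0.27025387  0.018     ]]
```

move_arm --increments '[[[0.443,0.033,0.05],[0,0,9.7]],[[0.443,0.033,0.05],[0,0,9.7]],[[0.443,0.033,0.05],[0,0,9.7]],[[0.443,0.033,0.05],[0,0,9.7]],[[0.443,0.033,0.05],[0,0,9.7]],[[0.443,0.033,0.05],[0,0,9.7]],[[0.443,0.033,0.05],[0,0,9.7]],[[0.443,0.033,0.05],[0,0,9.7]],[[0.443,0.033,0.05],[0,0,9.7]],[[0.443,0.033,0.05],[0,0,9.7]]]'

```text
time_s: 14.32
eef_pos: [0.501, 0.1712, 0.3188]
eef_rot: [179.9, 0.2, 91.8]
force: [-0.1, -0.0, -0.0]
width: 0.995
grip_force: 0.0
```

```bash
cat >> h.py <<'E'
def boxsil(p,x,y,yaw):
    m=np.zeros((420,560),np.uint8); c,s=np.cos(yaw),np.sin(yaw)
    for xs,zs in BOX:
        P=[[x+c*a-s*b,y+s*a+c*b,.04+h] for a,b,h in product(xs,(-.027,.027),zs)]
        cv2.fillConvexPoly(m,cv2.convexHull((proj(p,P)*16).astype(np.int32)),1,shift=4)
    return m>0
E
python3 - <<'E'
from h import *
s=env.get_state(); p=pose('wrist',s); im=eyes.snapshot('wrist'); print(s['eef_pos'],s['eef_rot'],s['time_s'])
ms=[r for r in trace('dimmer_center','wrist')]; print([(r['conf'],r['centre'],im[r['mask']].mean(0).round()) for r in ms])
m=[r for r in ms if np.ptp(im[r['mask']].mean(0))<25][0]['mask']
def cost(v):
    q=boxsil(p,*v); return 1-(q&m).sum()/(q|m).sum()
best=min((minimize(cost,[.50,.19,y0],method='Nelder-Mead',options=dict(initial_simplex=[[.50,.19,y0],[.51,.19,y0],[.5,.2,y0],[.5,.19,y0+.1]],xatol=1e-5,fatol=1e-5)) for y0 in(-.1,0,.1)),key=lambda r:r.fun)
print(best.x,best.fun,np.degrees(best.x[2]))
q=boxsil(p,*best.x); o=im.copy(); o[cv2.Canny(q.astype(np.uint8)*255,50,100)>0]=[255,0,0]
cv2.imwrite('pics/w4.png',cv2.resize(o[80:300,150:420,::-1],None,fx=2.5,fy=2.5))
yaw=np.degrees(best.x[2]); r=tool(0,yaw); g=np.array([best.x[0],best.x[1],.040+.032]); t=tcp(g,r); print('tcp',t,yaw,inc(t,r))
E
```

```text
[0.50098675 0.17116294 0.31882536] [1.79893941e+02 1.71163600e-01 9.18463147e+01] 14.325
[(0.8, [123.8, 126.4], array([165., 108., 125.])), (0.76, [446.5, 4.8], array([94., 53., 64.])), (0.68, [277.4, 166.4], array([119., 125., 129.]))]
[0.50137114 0.18890674 0.0357781 ] 0.029706390328152033 2.049934121413563
tcp [0.50137114 0.18890674 0.141     ] 2.049934121413563 ([0.018, 0.0007, 0.1778], [0.11, 0.15, -0.2])
```

View pics/w4.png

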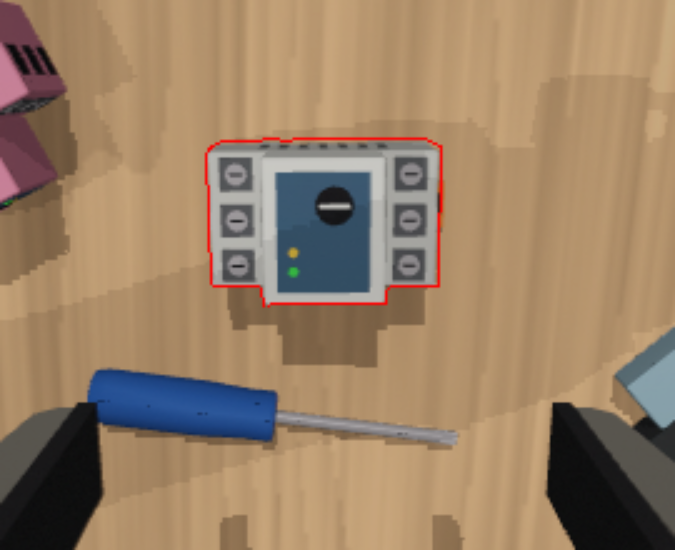

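The fit matches: the module stands upright with its nose at (325,230) in the crop, clear of the screwdriver below. I'll grasp it from above.

move_arm --increments '[[[0.019,0.001,0.05],[0,0,0]],[[0.019,0.001,0.1],[0,0,0]],[[0.019,0.001,0.14],[0,0,0]],[[0.019,0.001,0.165],[0,0,0]],[[0.019,0.001,0.176],[0,0,0]],[[0.019,0.001,0.176],[0,0,0]],[[0.019,0.001,0.176],[0,0,0]]]'

```text
time_s: 15.3
eef_pos: [0.5017, 0.1918, 0.1437]
eef_rot: [179.8, 0.1, 92.0]
force: [-0.0, 0.4, 1.4]
width: 1.003
grip_force: 0.0
```

move_arm --increments '[[[0.019,0,0],[0,0,0]]]' --jaw -1

```text
time_s: 15.42
eef_pos: [0.5011, 0.2103, 0.1437]
eef_rot: [179.8, 0.1, 91.9]
force: [0.2, -0.3, -0.3]
width: 1.004
grip_force: 0.0
```

That second call was a slip: it shifted the tool 19 mm along the nose, without contact. I'll shift back and close.

move_arm --increments '[[[-0.021,0,0],[0,0,0]],[[-0.021,0,0],[0,0,0]],[[-0.021,0,0],[0,0,0]],[[-0.021,0,0],[0,0,0]]]'

```text
time_s: 15.92
eef_pos: [0.501, 0.1903, 0.1427]
eef_rot: [179.9, 0.1, 92.0]
force: [-0.2, 0.0, 0.1]
width: 0.998
grip_force: 0.0
```

move_arm --increments '[[[0,0,0],[0,0,0]],[[0,0,0],[0,0,0]],[[0,0,0],[0,0,0]],[[0,0,0],[0,0,0]],[[0,0,0],[0,0,0]],[[0,0,0],[0,0,0]],[[0,0,0],[0,0,0]],[[0,0,0],[0,0,0]]]' --jaw 1 --squeeze 55

```text
time_s: 16.92
eef_pos: [0.5009, 0.1898, 0.1426]
eef_rot: [179.9, 0.1, 92.0]
force: [-0.9, -0.3, 0.1]
width: 0.486
grip_force: 55.0
```

```bash
python3 - <<'E'
from h import *
s=env.get_state(); print(s['eef_pos'],s['eef_rot'],s['time_s'],s['force'],s['width'],s['grip_force'])
# command pose est
cmd=(np.array([.5016,.1890,.1440]),tool(0,2.1))
up=(cmd[0]+[0,0,.14],cmd[1])
# module frame in tool: tool vertical, TCP above center by d
d=s['eef_pos'][2]-.040; print('d',d)
Y=13.4; M=np.array([.563,-.2005,.018]); Rb=R.from_euler('z',Y,degrees=True)
def target(seat,tilt): # seat origin in board frame; module tilted foot-up
    rm=Rb*R.from_euler('y',-tilt,degrees=True)
    return M+Rb.apply(seat)+rm.apply([0,0,.030+d]), tool(0,Y,tilt)
def lip(seat,tilt): return np.array(seat)+R.from_euler('y',-tilt,degrees=True).apply([-.014,0,-.0053])
# choose seat so lip tip at x=-.0195 (2mm outside the edge), with z -.0075 
for want in ([-.024,0,.030],[-.0215,0,-.0080]):
    sv=np.array(want)-lip([0,0,0],20); t,r=target(sv,20); print(want,sv,t, 'clip tip',np.array(sv)+R.from_euler('y',-20,degrees=True).apply([.0145,0,-.01]), inc(t,r,up) )
E
```

```text
[0.50085198 0.18980142 0.14255422] [1.79937785e+02 1.43740640e-01 9.20360778e+01] 16.925 [-0.93321768 -0.26896283  0.09942636] 0.4861459543138994 55.0002658367157
d 0.10255422376545595
[-0.024, 0, 0.03] [-0.01265701  0.          0.03976865] [ 0.50658559 -0.21393981  0.18232888] clip tip [0.00438873 0.         0.03533102] ([-0.4029, -0.0098, 0.1017], [-19.93, 1.97, -11.18])
[-0.0215, 0, -0.008] [-0.01015701  0.          0.00176865] [ 0.50901753 -0.21336044  0.14432888] clip tip [ 0.00688873  0.         -0.00266898] ([-0.4024, -0.0073, 0.1397], [-19.93, 1.97, -11.18])
```

```bash
cat >> h.py <<'E'
D=.1026; YB=13.4; M=np.array([.563,-.2005,.018]); Rb=R.from_euler('z',YB,degrees=True)
LIP=np.array([-.014,0,-.0053])
def tgt(lip,tilt,D=D):
    "tcp pose with lip tip at board coords lip (m) and foot-up tilt"
    rm=Rb*R.from_euler('y',-tilt,degrees=True)
    return M+Rb.apply(lip)+rm.apply(np.array([0,0,.030+D])-LIP), tool(0,YB,tilt)
def where(s=None):
    s=s or env.get_state(); r=R.from_euler('xyz',s['eef_rot'],degrees=True)
    rel=Rb.inv()*r*rot(180,0,90).inv()
    e=rel.as_euler('xyz',degrees=True)
    rm=r*rot(180,0,90).inv()
    lip=Rb.inv().apply(np.array(s['eef_pos'])+rm.apply(LIP-[0,0,.030+D])-M)
    print('t',round(s['time_s'],2),'lip mm',(lip*1e3).round(2),'tilt',round(-e[1],2),'roll/yaw err',e[[0,2]].round(2),'F board',Rb.inv().apply(s['force']).round(1),'w',round(s['width'],3))
E
python3 - <<'E'
from h import *
s=env.get_state(); cur=(np.array(s['eef_pos']),R.from_euler('xyz',s['eef_rot'],degrees=True))
up=(cur[0]+[0,0,.19],cur[1]); print('lift',inc(*up,cur))
hi=tgt([-.024,0,.115],20); print('carry',hi[0],inc(*hi,up)); a=tgt([-.024,0,.012],20); print('lower',inc(*a,hi))
E
```

```text
lift ([-0.0005, 0.0002, -0.19], [0.0, 0.0, 0.0])
carry [ 0.50657036 -0.21394344  0.26737189] ([-0.4035, -0.0087, 0.0662], [-19.89, 2.13, -11.22])
lower ([-0.0, -0.0352, 0.0968], [0.0, 0.0, 0.0])
```

move_arm --increments '[[[0,0,-0.04],[0,0,0]],[[0,0,-0.1],[0,0,0]],[[0,0,-0.15],[0,0,0]],[[0,0,-0.19],[0,0,0]],[[0,0,-0.19],[0,0,0]],[[0,0,-0.19],[0,0,0]]]'

```text
time_s: 17.68
eef_pos: [0.4998, 0.1899, 0.3307]
eef_rot: [-179.9, 0.2, 92.0]
force: [0.4, -0.6, -3.0]
width: 0.488
grip_force: 55.0
```

move_arm --increments '[[[-0.05,-0.001,0],[-2.5,0.3,-1.4]],[[-0.1,-0.002,0],[-5,0.5,-2.8]],[[-0.15,-0.003,0],[-7.5,0.8,-4.2]],[[-0.2,-0.004,0],[-10,1.1,-5.6]],[[-0.25,-0.005,0],[-12.5,1.3,-7]],[[-0.3,-0.006,0],[-15,1.6,-8.4]],[[-0.35,-0.008,0],[-17.5,1.9,-9.8]],[[-0.4035,-0.0087,0.01],[-19.9,2.1,-11.2]],[[-0.4035,-0.0087,0.03],[-19.9,2.1,-11.2]],[[-0.4035,-0.0087,0.066],[-19.9,2.1,-11.2]],[[-0.4035,-0.0087,0.066],[-19.9,2.1,-11.2]],[[-0.4035,-0.0087,0.066],[-19.9,2.1,-11.2]],[[-0.4035,-0.0087,0.066],[-19.9,2.1,-11.2]]]'

```text
time_s: 19.3
eef_pos: [0.507, -0.2136, 0.2686]
eef_rot: [159.9, 0.1, 103.4]
force: [0.3, -0.5, -3.0]
width: 0.483
grip_force: 55.0
```

```bash
python3 - <<'E'
from h import *
where(); print(inc(*tgt([-.024,0,.012],20)))
im=eyes.snapshot('wrist'); cv2.imwrite('pics/w5.png',im[:,:,::-1])
E
```

```text
t 19.3 lip mm [-2.326e+01  3.000e-02  1.163e+02] tilt 20.11 roll/yaw err [-0.1   0.02] F board [ 0.2 -0.6 -3. ] w 0.483
([-0.0001, -0.0363, 0.0977], [0.11, 0.09, 0.02])
```

View pics/w5.png

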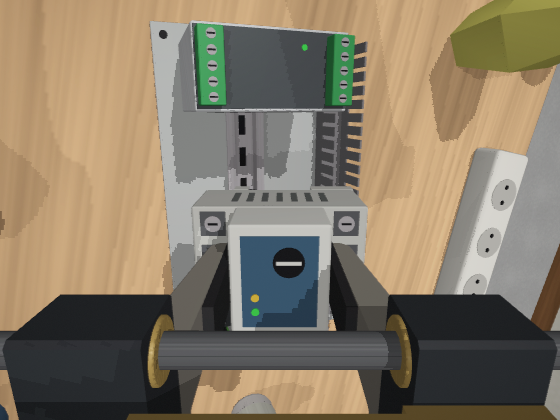

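The wrist view shows the module held squarely above the free stretch, with the supply at (275,65) beyond and the rail at (245,150). I'll lower it.

move_arm --increments '[[[0,-0.012,0.032],[0,0,0]],[[0,-0.022,0.06],[0,0,0]],[[0,-0.03,0.082],[0,0,0]],[[0,-0.036,0.097],[0,0,0]],[[0,-0.036,0.097],[0,0,0]],[[0,-0.036,0.097],[0,0,0]],[[0,-0.036,0.097],[0,0,0]]]'

```text
time_s: 20.23
eef_pos: [0.5065, -0.2139, 0.1653]
eef_rot: [159.9, 0.1, 103.4]
force: [-0.6, 0.8, -3.7]
width: 0.485
grip_force: 55.0
```

```bash
python3 - <<'E'
from h import *
where(); c=tgt([-.024,0,.012],20)
print('down 12->-3.4',inc(*tgt([-.024,0,-.0034],20),c))
print('in 10mm',inc(*tgt([-.014,0,.012],20),c))
E
```

```text
t 20.23 lip mm [-23.73  -0.16  12.96] tilt 20.13 roll/yaw err [-0.11  0.02] F board [-0.3  0.9 -3.7] w 0.485
down 12->-3.4 ([-0.0, -0.0053, 0.0145], [0.0, 0.0, 0.0])
in 10mm ([0.0, 0.0094, 0.0034], [0.0, 0.0, 0.0])
```

move_arm --increments '[[[0,-0.0015,0.004],[0,0,0]],[[0,-0.003,0.008],[0,0,0]],[[0,-0.0045,0.012],[0,0,0]],[[0,-0.0056,0.0154],[0,0,0]],[[0,-0.0056,0.0154],[0,0,0]],[[0,-0.0056,0.0154],[0,0,0]]]'

```text
time_s: 20.98
eef_pos: [0.5059, -0.2137, 0.1477]
eef_rot: [160.0, 0.0, 103.4]
force: [0.0, 0.0, -4.1]
width: 0.485
grip_force: 55.0
```

```bash
python3 - <<'E'
from h import *
where()
E
```

```text
t 20.98 lip mm [-24.53   0.27  -4.68] tilt 20.03 roll/yaw err [-0.03 -0.03] F board [ 0.   0.  -4.1] w 0.485
```

move_arm --increments '[[[0,-0.0002,0.0005],[0,0,0]],[[0,-0.0003,0.0009],[0,0,0]],[[0,-0.0004,0.0012],[0,0,0]],[[0,-0.0004,0.0012],[0,0,0]]]'

```text
time_s: 21.48
eef_pos: [0.5059, -0.2136, 0.1465]
eef_rot: [160.0, 0.0, 103.4]
force: [0.4, 0.2, -3.1]
width: 0.485
grip_force: 55.0
```

```bash
python3 - <<'E'
from h import *
where()
E
```

```text
t 21.48 lip mm [-24.45   0.35  -5.88] tilt 20.04 roll/yaw err [-0.03 -0.02] F board [ 0.5  0.1 -3.1] w 0.485
```

move_arm --increments '[[[0,-0.0002,0.0005],[0,0,0]],[[0,-0.0003,0.0009],[0,0,0]],[[0,-0.0004,0.0012],[0,0,0]],[[0,-0.0004,0.0012],[0,0,0]]]'

```text
time_s: 21.98
eef_pos: [0.506, -0.2138, 0.1462]
eef_rot: [159.9, 0.0, 103.4]
force: [-5.0, 0.5, 9.5]
width: 0.486
grip_force: 55.0
```

```bash
python3 - <<'E'
from h import *
where()
E
```

```text
t 21.98 lip mm [-24.31   0.2   -6.15] tilt 20.1 roll/yaw err [-0.02 -0.03] F board [-4.7  1.6  9.5] w 0.486
```

move_arm --increments '[[[0,0.0006,-0.0017],[0,0,0]],[[0,0.0012,-0.0033],[0,0,0]],[[0,0.0012,-0.0033],[0,0,0]],[[0,0.0035,-0.0025],[0,0,0]],[[0,0.0059,-0.0016],[0,0,0]],[[0,0.0059,-0.0016],[0,0,0]],[[0,0.0059,-0.0016],[0,0,0]]]'

```text
time_s: 22.85
eef_pos: [0.5108, -0.2125, 0.1486]
eef_rot: [160.0, 0.0, 103.4]
force: [-0.0, -0.5, -3.6]
width: 0.486
grip_force: 55.0
```

```bash
python3 - <<'E'
from h import *
where()
E
```

```text
t 22.85 lip mm [-19.52   0.39  -3.76] tilt 20.02 roll/yaw err [-0.03 -0.02] F board [-0.1 -0.4 -3.6] w 0.486
```

move_arm --increments '[[[0,0.0014,0.0005],[0,0,0]],[[0,0.0028,0.001],[0,0,0]],[[0,0.0038,0.0014],[0,0,0]],[[0,0.0047,0.0017],[0,0,0]],[[0,0.0047,0.0017],[0,0,0]]]'

```text
time_s: 23.48
eef_pos: [0.5157, -0.2113, 0.1487]
eef_rot: [160.0, 0.0, 103.4]
force: [0.7, 0.3, -3.0]
width: 0.478
grip_force: 55.0
```

```bash
python3 - <<'E'
from h import *
where()
E
```

```text
t 23.48 lip mm [-14.4    0.38  -3.68] tilt 20.03 roll/yaw err [-0.03 -0.01] F board [ 0.8  0.1 -3. ] w 0.478
```

move_arm --increments '[[[0,0.0009,0.0003],[0,0,0]],[[0,0.0019,0.0007],[0,0,0]],[[0,0.0024,0.0009],[0,0,0]],[[0,0.0024,0.0009],[0,0,0]]]'

```text
time_s: 23.98
eef_pos: [0.5179, -0.2108, 0.1486]
eef_rot: [160.0, 0.0, 103.4]
force: [-1.2, -0.1, -1.9]
width: 0.486
grip_force: 55.0
```

```bash
python3 - <<'E'
from h import *
where()
E
```

```text
t 23.98 lip mm [-12.22   0.35  -3.8 ] tilt 20.01 roll/yaw err [-0.02 -0.03] F board [-1.2  0.2 -1.9] w 0.486
```

move_arm --increments '[[[0,0.0006,0.0002],[0,0,0]],[[0,0.0013,0.0005],[0,0,0]],[[0,0.0013,0.0005],[0,0,0]],[[0,0.0013,0.0005],[0,0,0]]]'

```text
time_s: 24.48
eef_pos: [0.5183, -0.2108, 0.1483]
eef_rot: [160.1, -0.0, 103.3]
force: [-7.0, -0.9, 0.6]
width: 0.487
grip_force: 55.0
```

```bash
python3 - <<'E'
from h import *
where()
E
```

```text
t 24.48 lip mm [-12.01   0.32  -4.09] tilt 19.94 roll/yaw err [ 0.01 -0.06] F board [-7.   0.7  0.6] w 0.487
```

move_arm --increments '[[[0,-0.0019,-0.0007],[0,0,0]],[[0,-0.0019,-0.0007],[0,0,0]],[[0,-0.0012,-0.0026],[0,0,0]],[[0,-0.0012,-0.0026],[0,0,0]],[[0,-0.0012,-0.0026],[0,0,0]]]'

```text
time_s: 25.1
eef_pos: [0.5178, -0.2105, 0.1499]
eef_rot: [160.0, 0.0, 103.4]
force: [5.0, -1.6, -16.2]
width: 0.484
grip_force: 55.0
```

```bash
python3 - <<'E'
from h import *
where()
E
```

```text
t 25.1 lip mm [-12.34   0.65  -2.46] tilt 19.99 roll/yaw err [-0.04  0.01] F board [  4.5  -2.7 -16.2] w 0.484
```

Pulling up meets resistance (about -16 N), so the lip is hooked under the flange. Next I'll tilt it down in stages.

```bash
python3 - <<'E'
from h import *
c=tgt([-.0129,.0004,-.0018],20)
for t in (20,18,16,14,12,10,8,6,4,2,0,-1.5):
    f=(20-t)/20; print(t,inc(*tgt([-.0134-.0003*f,.0004,-.0036-.0019*f],t),c))
E
```

```text
20 ([-0.0, -0.0011, 0.0015], [0.0, 0.0, 0.0])
18 ([-0.0, 0.0036, 0.0023], [2.0, 0.0, -0.0])
16 ([-0.0, 0.0083, 0.0032], [4.0, 0.0, 0.0])
14 ([0.0, 0.013, 0.0042], [6.0, -0.0, 0.0])
12 ([0.0, 0.0176, 0.0055], [8.0, -0.0, 0.0])
10 ([0.0, 0.0222, 0.0069], [10.0, -0.0, -0.0])
8 ([0.0, 0.0267, 0.0085], [12.0, 0.0, -0.0])
6 ([-0.0, 0.0312, 0.0102], [14.0, -0.0, 0.0])
4 ([-0.0, 0.0356, 0.0121], [16.0, -0.0, -0.0])
2 ([-0.0, 0.04, 0.0141], [18.0, -0.0, 0.0])
0 ([-0.0, 0.0443, 0.0163], [20.0, -0.0, -0.0])
-1.5 ([0.0, 0.0475, 0.0181], [21.5, -0.0, -0.0])
```

move_arm --increments '[[[0,-0.0011,0.0015],[0,0,0]],[[0,0.0036,0.0023],[2,0,0]],[[0,0.0083,0.0032],[4,0,0]],[[0,0.013,0.0042],[6,0,0]],[[0,0.0176,0.0055],[8,0,0]],[[0,0.0222,0.0069],[10,0,0]],[[0,0.0222,0.0069],[10,0,0]],[[0,0.0222,0.0069],[10,0,0]]]' --squeeze 60

```text
time_s: 26.1
eef_pos: [0.5404, -0.2054, 0.1522]
eef_rot: [169.9, 0.0, 103.4]
force: [0.7, 0.5, -2.3]
width: 0.486
grip_force: 60.0
```

```bash
python3 - <<'E'
from h import *
where()
c=tgt([-.0134-.00015,.0004,-.0036-.00095],10)
for t in (8,6,4,2,0,-1.5):
    f=(20-t)/20; print(t,inc(*tgt([-.0134-.0003*f,.0004,-.0036-.0019*f],t),c))
E
```

```text
t 26.1 lip mm [-12.69   0.44  -3.99] tilt 10.13 roll/yaw err [-0.02 -0.03] F board [ 0.8  0.3 -2.3] w 0.486
8 ([0.0, 0.0047, 0.0008], [2.0, 0.0, -0.0])
6 ([-0.0, 0.0095, 0.0017], [4.0, 0.0, 0.0])
4 ([-0.0, 0.0142, 0.0028], [6.0, 0.0, 0.0])
2 ([-0.0, 0.0188, 0.004], [8.0, -0.0, 0.0])
0 ([-0.0, 0.0234, 0.0054], [10.0, 0.0, -0.0])
-1.5 ([0.0, 0.0269, 0.0066], [11.5, -0.0, -0.0])
```

move_arm --increments '[[[0,0.004,0.0008],[2,0,0]],[[0,0.0088,0.0017],[4,0,0]],[[0,0.0135,0.0028],[6,0,0]],[[0,0.0135,0.0028],[6,0,0]],[[0,0.0135,0.0028],[6,0,0]]]'

```text
time_s: 26.72
eef_pos: [0.5535, -0.2022, 0.1514]
eef_rot: [175.9, 0.0, 103.4]
force: [2.2, 1.0, -2.9]
width: 0.484
grip_force: 60.0
```

```bash
python3 - <<'E'
from h import *
where(); s=env.get_state(); print(Rb.inv().apply(s['torque']))
E
```

```text
t 26.73 lip mm [-13.77   0.5   -5.16] tilt 4.07 roll/yaw err [-0.01 -0.03] F board [ 2.3  0.5 -2.9] w 0.484
[ 0.00228919 -0.43191398  0.02205094]
```

move_arm --increments '[[[0,0.0046,0.0012],[2,0,0]],[[0,0.0092,0.0026],[4,0,0]],[[0,0.0115,0.004],[5,0,0]],[[0,0.0115,0.0045],[5,0,0]],[[0,0.0115,0.0045],[5,0,0]]]'

```text
time_s: 27.35
eef_pos: [0.5643, -0.2003, 0.1507]
eef_rot: [-178.9, -0.1, 103.3]
force: [-10.5, 4.5, 27.1]
width: 0.484
grip_force: 60.0
```

```bash
python3 - <<'E'
from h import *
where(); s=env.get_state(); print(Rb.inv().apply(s['torque']))
E
```

```text
t 27.35 lip mm [-15.37   0.17  -4.88] tilt -1.1 roll/yaw err [ 0.09 -0.06] F board [-9.2  6.9 27.1] w 0.484
[ 1.24656894  2.14358827 -0.00288437]
```

move_arm --increments '[[[0,-0.002,-0.001],[-1,0,0]],[[0,-0.002,-0.002],[-1,0,0]],[[0,-0.002,-0.003],[-1,0,0]],[[0,-0.002,-0.003],[-1,0,0]]]'

```text
time_s: 27.85
eef_pos: [0.5626, -0.2003, 0.1506]
eef_rot: [-179.9, 0.0, 103.4]
force: [-3.7, -0.8, 3.3]
width: 0.483
grip_force: 60.0
```

```bash
python3 - <<'E'
from h import *
where(); s=env.get_state(); print(Rb.inv().apply(s['torque']))
E
```

```text
t 27.85 lip mm [-14.5    0.25  -5.3 ] tilt -0.08 roll/yaw err [-0.02 -0.04] F board [-3.8  0.   3.3] w 0.483
[-0.04025505  0.85030468 -0.08241659]
```

move_arm --increments '[[[0,0,-0.001],[0,0,0]],[[0,0,-0.0015],[0,0,0]],[[0,0,-0.0015],[0,0,0]],[[0,0,-0.0015],[0,0,0]]]'

```text
time_s: 28.35
eef_pos: [0.5631, -0.1997, 0.1519]
eef_rot: [180.0, 0.0, 103.4]
force: [1.3, 0.9, -5.8]
width: 0.483
grip_force: 60.0
```

```bash
python3 - <<'E'
from h import *
where(); s=env.get_state(); print(Rb.inv().apply(s['torque']))
E
```

```text
t 28.35 lip mm [-13.63   0.7   -4.04] tilt 0.02 roll/yaw err [-0.01 -0.02] F board [ 1.5  0.6 -5.8] w 0.483
[-0.02460736 -0.17132783  0.02689934]
```

move_arm --increments '[[[0,0,-0.001],[0,0,0]],[[0,0,-0.001],[0,0,0]],[[0,0,-0.001],[0,0,0]]]'

```text
time_s: 28.72
eef_pos: [0.5623, -0.1999, 0.1522]
eef_rot: [-179.9, -0.0, 103.4]
force: [1.2, -1.1, -17.7]
width: 0.488
grip_force: 60.0
```

```bash
python3 - <<'E'
from h import *
where(); s=env.get_state(); print(Rb.inv().apply(s['torque']))
E
```

```text
t 28.73 lip mm [-14.74   0.81  -3.71] tilt -0.09 roll/yaw err [ 0.01 -0.04] F board [  0.9  -1.3 -17.7] w 0.488
[-0.38784371 -0.00309903 -0.02925446]
```

It holds against a 15 N pull with no moment, so both the lip and the clip are engaged. I'll seat it again, let go and retreat.

move_arm --increments '[[[0,0,0.0015],[0,0,0]],[[0,0,0.003],[0,0,0]],[[0,0,0.003],[0,0,0]],[[0,0,0.003],[0,0,0]]]'

```text
time_s: 29.22
eef_pos: [0.5636, -0.2003, 0.151]
eef_rot: [179.9, 0.1, 103.4]
force: [-0.3, -0.6, -3.9]
width: 0.486
grip_force: 60.0
```

move_arm --increments '[[[0,0,-0.0005],[0,0,0]],[[0,0,-0.0005],[0,0,0]],[[0,0,-0.0005],[0,0,0]],[[0,0,-0.0005],[0,0,0]],[[0,0,-0.0005],[0,0,0]],[[0,0,-0.0005],[0,0,0]]]' --jaw -1

```text
time_s: 29.98
eef_pos: [0.5631, -0.2001, 0.1507]
eef_rot: [180.0, 0.0, 103.4]
force: [-0.3, -0.1, 0.3]
width: 0.999
grip_force: 0.0
```

move_arm --increments '[[[0,0,-0.02],[0,0,0]],[[0,0,-0.06],[0,0,0]],[[0,0,-0.12],[0,0,0]],[[-0.04,0,-0.18],[0,0,0]],[[-0.07,0,-0.22],[0,0,0]],[[-0.07,0,-0.22],[0,0,0]],[[-0.07,0,-0.22],[0,0,0]]]'

```text
time_s: 30.85
eef_pos: [0.5788, -0.2675, 0.3708]
eef_rot: [180.0, -0.0, 103.4]
force: [0.4, 0.9, -0.0]
width: 1.002
grip_force: 0.0
```

```bash
python3 - <<'E'
from h import *
s=env.get_state(); print(s['eef_pos'],s['time_s'],s['force'])
im=eyes.snapshot('wrist'); p=pose('wrist',s)
# expected outlines of mounted module
o=im.copy()
for xs,zs in BOX[:2]:
    P=np.array([[a,b+.0004,.048+h-.018] for a,b,h in product(xs,(-.027,.027),zs)])
    h=cv2.convexHull(proj(p,M+Rb.apply(P)).astype(np.int32)); cv2.polylines(o,[h],True,(255,0,0),1)
cv2.imwrite('pics/w6.png',cv2.resize(o[40:300,150:430,::-1],None,fx=2.3,fy=2.3,interpolation=cv2.INTER_CUBIC))
E
```

```text
[ 0.57875065 -0.26746492  0.37081028] 30.85 [ 0.40358024  0.94398344 -0.01766593]
```

View pics/w6.png

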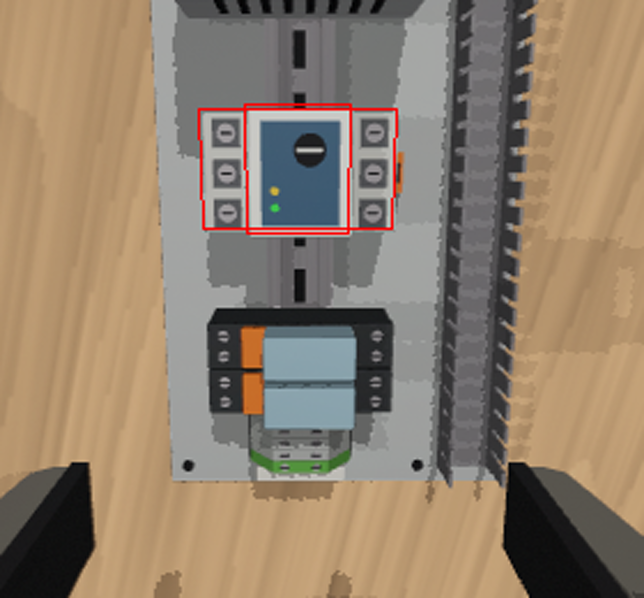

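The module sits square on the rail at (298,172) in the crop, matching the outline of a flat seat. The clip is at (400,172) and the gripper is clear, so I'll hand the job in.

```bash
python3 -c "
from plant import job
print(job.finish_job())"
```

```text
the job is handed in; nothing more can be done
None
```

The grey dimmer is mounted nose up and flat on the rail between the supply and the relays, lip hooked and foot clip holding against a pull of about 15 N; I let go of it and handed the job in at about 31 s.

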